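# Find the hidden catch and open the cutter drawer

## Robot

A 7-joint arm with a two-finger parallel gripper is mounted at the origin on a cart in front of the work surface, level with it; the furniture and walls round the work are solid. World frame = base frame: x ahead of the robot, y to its left, z up, the work surface at z = 0. Lengths are in mm, angles in rad, forces in N, time in s.
With the tool pointing down it reaches from about 400 to 875 mm from the base axis. Payload 4.4 kg.
Tool frame: the origin (TCP) lies on the centre line of the jaws, within the pads' length; the fingertips stand 11 mm ahead of it and the grasp point (between the pads) lies 8 mm behind it (ctrl.tips_ahead is the distance from the TCP to the fingertips, in mm); z points along the fingers, y is the line along which they close (so a half turn about z gives the same grasp; the last joint's range is limited). The gripper opens to 85 mm and grips with 20 to 120 N. Pads are 22 mm wide; open, the fingers measure 114 mm over their backs; the gripper's body (76 mm by 85 mm) begins 54 mm behind the grasp point. The pads swing forward as they close: fully open they stand 13 mm farther back than shut.
Start: joints at [-1.269, 0.628, 0.038, 1.517, -0.027, 0.996, -0.02], TCP at [233.694, 606.552, 242.313] pointing down, gripper open.
Joint ranges: [-3.06, 3.06], [-0.37, 2.12], [-1.25, 1.32], [0.18, 2.47], [-1.1, 4.24], [0.23, 1.98], [-2.94, 2.94]. Speed limits (rad/s): [2.57, 2.57, 3.14, 3.14, 3.14, 3.14, 3.14].

## Interface

Orientations are given as [roll, pitch, yaw] about the fixed x, y, z axes, in that order (R = Rz(yaw) Ry(pitch) Rx(roll)).
In Python, from cell import ctrl, eyes, job gives the robot as it stands. The module is installed in compiled form; this text tells all that it offers.
- The arm moves only by the tool carry_out, never from a script. Its argument "moves" is a list of rows, each an object of numbers: "tx", "ty", "tz": the shift along the tool's x, y, z as a fraction of full scale; "twist": the turn about the tool's z as a fraction of full scale; "fingers": the opening, from 0 (shut) to 1 (fully open). In form: [{"tx": .., "ty": .., "tz": .., "twist": .., "fingers": ..}, ...]. A call has 1 to 12 rows; each row shifts and turns the commanded pose from where the row before left it, along the tool's axes as they then stand; what a row does not reach is not made up. Full scale, the value 1, is 0.3 m for a shift and pi rad for a turn. A row lasts 1/8 s, in which the tool goes at most 62.5 mm and 10.7 degrees, less where a joint would pass 70% of its speed; a pose out of reach is approached as far as the arm can. A call with a number of a shift or a turn outside -1 to 1 is refused whole. A call with a gripper value outside its range is refused whole. The fingers move at their own pace and stop on an object; the grip force is fixed at half the most. Time passes only in rows, so rows that do not move let the fingers close. It gives the time, the measured TCP pose, the force, the opening and the grip force at its end, in the units of the state.
- ctrl.read_state(): the state, without advancing time (a new reading comes with each control period).
- eyes.get_image(name): name is "side" or "top"; returns a dict with "color" (420x560x3 uint8, blue, green, red), "fovy" (degrees; the focal length in pixels is half the picture's height over the tangent of half this angle, whatever the lens; pixels are square), "cx", "cy" (the principal point, pixels), "world_from_camera" (4x4, takes a point from camera to world coordinates). Camera axes: x right, y up, looking along -z (the intrinsics and any distortion apply to the point x, -y, -z); pixel columns grow to the right and rows downward; lengths in mm; the calibration is good to about 2 mm. A picture is of the moment at which its call begins. There is no depth.
- job.finish_job(): hands the job in; it is judged then, once.
The state is a dict: "clock": time; "qpos": joint angles; "qd": joint speeds; "tau": joint torques, N m; "eef_pos": TCP position; "tool_rot": TCP orientation; "force": force on the tool from outside, world axes, zero at the start; "torque": the same for the moment, N m; "width": finger opening in mm; "gripper_force": force on a finger pad.
Only numpy, scipy, OpenCV 4.12 (cv2) and the standard library are available. Lean on these libraries where they do the work, as an engineer would, in place of code of your own. Each camera call takes 0.05 s, during which the arm holds its last target. There are 200 camera calls.

## Task

The drawer of the blue cutter box is held by a hidden catch: somewhere under the floor of the groove on top of the box is a spot that gives way, and it must be found by feel with the closed fingertips, never pressing on the groove floor with more than 25 N. Press down there until the catch lets go and the drawer springs out a little, then pull the drawer by its orange knob all the way out to its stop, let go and leave it open. Do not move the loose tube bundle or the tape measure, and keep clear of the laser head that hangs behind the box.

Things in the scene. Friction and masses are not known exactly. Their poses are not given: they have to be found in the camera images.
- case: blue and grey metal box fixed to the desk, 110 (x) x 320 (y) x 78 mm high. Origin at the centre of its underside (z = 0). Its y axis runs along its length; the drawer comes out of the -y end. In its top a straight groove 12 mm deep, 46 mm wide (x) and 140 mm long (y -70 to +70 mm), with plain ends.
- groove_floor: black groove floor, origin at the middle of its surface, 66 mm above the desk, axes as the box. It is sprung: sinks 1 mm per 6 N. A 44 mm long piece of it, as wide as the groove, is a soft flap that looks like the rest; its centre lies anywhere from -45 to +45 mm along y. Site groove_mid tells how it yields.
- groove_mid (a point): middle of the groove in box axes, at the floor's unpressed surface. The flap yields only when the fingers are wholly on it and not on the floor beside it: it sinks 8 mm under 1 to 2 N into a recess, there meets the catch; about 5 mm further (10 to 11 N in all) the catch frees the drawer. The flap bottoms at 14.5 mm.
- drawer (a joint): how far the drawer is out: 0 shut and locked, 0.095 m at its stop. Once freed, a spring pushes it out about 0.035 to 0.05 m; then it slides with about 1.2 N of friction and stays where it is left.
- drawer_knob (a point): middle of the upright orange round knob on the drawer's front, 18 mm in diameter, from 12 to 49 mm above the desk, this point at 30.5 mm. It stands 40 mm (centre) out from the drawer's front plate, on a steel stem 14 mm wide and 8 mm high (12 to 20 mm above the desk). It moves with the drawer towards the box's -y.
- laser_head_column: fixed laser unit behind the box. Its blue beam housing and grey head hang over the desk behind the groove: front face at x = 0.545 m, from y = -0.165 m to the left, 0.33 to 0.47 m above the desk; keep the wrist clear of it. Origin at the foot of its column.
- tube_bundle_01: loose blue rack of grey tubes left of the box, 106 x 65 x 78 mm, origin under its centre; to be left alone.
- tape_measure: loose orange and black tape measure, 64 x 132 x 35 mm, on the left, origin under its centre; to be left alone.

How it is judged (in metres and radians):
On the way:
1. the catch is pressed and the drawer has sprung out at least 20 mm (value of joint drawer above 0.02 m), for 0.1 s.
At the end, for the whole second after the job is handed in: the drawer stands still, at least 85 mm out (stop at 95 mm), and the tube bundle and the tape measure are within 20 mm of where they stood (value of joint drawer above 0.085 m and velocity of joint drawer below 0.01 m/s and distance of each of tube_bundle_01, tape_measure from where it was at the start of the episode below 0.02 m); the robot touches nothing.
It fails at once if the arm or gripper presses on the laser unit (contact force between any of the arm, the fingers and laser_head_column above 2 N).
It fails at once if the fingers press on the groove floor with more than 25 N (contact force between the fingers and groove_floor above 25 N).
It fails at once if the tube bundle or the tape measure is moved more than 20 mm (not (distance of tube_bundle_01 from where it was at the start of the episode below 0.02 m) or not (distance of tape_measure from where it was at the start of the episode below 0.02 m)).
It also fails if it takes over 61 s, if anything falls off the work surface, if the arm or the gripper's body presses on something with over 40 N, if the wrist force passes 120 N, or if a joint passes its speed limit or range.

## Working session

There is one attempt and no reset: what is moved stays moved. The work goes in short steps, Python scripts to look and compute and a tool call to move; the robot and the scene stay as the last step left them, time stands still between calls to the robot, and variables do not carry over. Pictures are saved under pics/ and viewed, at most 10 in all, crops included, and the job is handed in when it is done.

Besides the shell and the picture viewer there is one more tool, called after "Request:" as name(argument=value, ...) on one line, values as JSON. carry_out: Moves the arm, as the interface text tells. Its arguments: {"type":"object","properties":{"moves":{"type":"array","items":{"type":"object","properties":{"tx":{"type":"number","minimum":-1,"maximum":1},"ty":{"type":"number","minimum":-1,"maximum":1},"tz":{"type":"number","minimum":-1,"maximum":1},"twist":{"type":"number","minimum":-1,"maximum":1},"fingers":{"type":"number"}}}}},"required":["moves"]}

```bash
mkdir -p pics
python3 - <<'E'
from cell import ctrl,eyes
import cv2,numpy as np
s=ctrl.read_state();print(s, ctrl.tips_ahead)
for n in("side","top"):
    d=eyes.get_image(n);cv2.imwrite(f"pics/{n}0.png",d["color"]);print(n,{k:v for k,v in d.items() if k!="color"})
E
```

```text
{'clock': 0.0, 'qpos': array([-1.26882628,  0.62934515,  0.03847698,  1.51833335, -0.02700684,
        0.99627855, -0.01999834]), 'qd': array([-0.00188821,  0.00017864, -0.00011792, -0.00032676,  0.00109236,
        0.00029603, -0.00135946]), 'tau': array([-6.79161917e-05, -5.63402832e+01,  1.22607294e+00, -1.93452930e+01,
        1.08661762e-02,  1.02984751e-02,  9.53359738e-07]), 'eef_pos': array([233.47906659, 606.00004294, 241.40140845]), 'tool_rot': array([-3.13974763e+00,  3.83274764e-05,  2.77379304e+00]), 'force': array([ 0.52284352, -0.22806762, -0.08462861]), 'torque': array([ 0.05198443, -0.02761357, -0.03173488]), 'gripper_force': 0.0, 'width': 85.80160429274648} 11.0
side {'fovy': 43.124462477117014, 'cx': 273.6205214159889, 'cy': 202.9519100747622, 'world_from_camera': array([[ 9.92407059e-01,  7.73597499e-02, -9.56226885e-02,
         4.10037396e+02],
       [-1.22986148e-01,  6.13862914e-01, -7.79773512e-01,
        -1.03391825e+03],
       [-1.62386177e-03,  7.85613004e-01,  6.18716066e-01,
         1.03601826e+03],
       [ 0.00000000e+00,  0.00000000e+00,  0.00000000e+00,
         1.00000000e+00]])}
top {'fovy': 47.4780995267239, 'cx': 276.25753265115816, 'cy': 208.77133163692508, 'world_from_camera': array([[-7.26056463e-03,  9.84608091e-01, -1.74625860e-01,
         3.13223994e+02],
       [-9.99959498e-01, -8.07769029e-03, -3.96899207e-03,
         1.44472827e+02],
       [-5.31847532e-03,  1.74589970e-01,  9.84626861e-01,
         1.36515352e+03],
       [ 0.00000000e+00,  0.00000000e+00,  0.00000000e+00,
         1.00000000e+00]])}
```

View pics/top0.png

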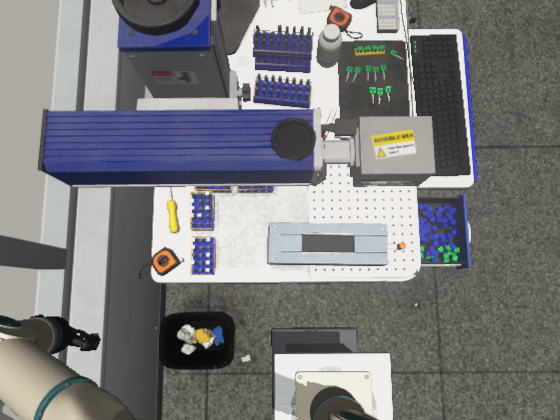

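View pics/side0.png

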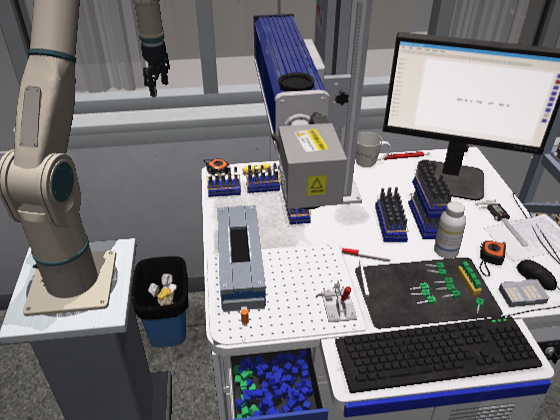

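Top view: the box spans about (268–387, 223–265), with the dark groove at (302–354, 234–251) and the knob at (402, 245). Side view: groove around (240, 243), knob around (244, 316). Both loose objects are on the left: the tape measure at (165, 262) and the tube racks at about (203, 210) and (203, 255) in the top view.

```bash
cat > h.py <<'E'
import numpy as np,cv2
from cell import ctrl,eyes
def ray(d,u,v):
    f=d["color"].shape[0]/2/np.tan(np.radians(d["fovy"])/2);T=d["world_from_camera"]
    return T[:3,3],T[:3,:3]@np.array([(u-d["cx"])/f,-(v-d["cy"])/f,-1])
def onz(d,u,v,z):
    o,r=ray(d,u,v);return o+r*(z-o[2])/r[2]
def proj(d,p):
    f=d["color"].shape[0]/2/np.tan(np.radians(d["fovy"])/2);T=d["world_from_camera"]
    c=T[:3,:3].T@(np.array(p)-T[:3,3]);return d["cx"]+f*c[0]/-c[2],d["cy"]+f*c[1]/c[2]
def big(m,x0,y0,x1,y1):
    k=np.zeros(m.shape[:2],np.uint8);k[y0:y1,x0:x1]=m[y0:y1,x0:x1]
    c=max(cv2.findContours(k,cv2.RETR_EXTERNAL,cv2.CHAIN_APPROX_NONE)[0],key=cv2.contourArea);return c
def tri(d1,a,d2,b):
    o1,r1=ray(d1,*a);o2,r2=ray(d2,*b)
    t=np.linalg.lstsq(np.c_[r1,-r2],o2-o1,rcond=None)[0];p,q=o1+r1*t[0],o2+r2*t[1]
    return (p+q)/2,np.linalg.norm(p-q)
E
cat > m.py <<'E'
from h import *
np.set_printoptions(precision=1,suppress=True)
D={n:eyes.get_image(n) for n in("top","side")}
R={"top":((290,225,365,260),(392,235,412,255)),"side":((222,215,258,275),(236,302,256,328))}
K={}
for n,d in D.items():
    im=d["color"];h=cv2.cvtColor(im,cv2.COLOR_BGR2HSV)
    g=big((h[...,2]<75).astype(np.uint8),*R[n][0]);r=cv2.minAreaRect(g);b=cv2.boxPoints(r)
    print(n,"groove px",r,"area",cv2.contourArea(g))
    print(np.array([onz(d,u,v,78 if n=="side" else 66) for u,v in b]), "mid",onz(d,*r[0],66))
    k=big(((h[...,0]<20)&(h[...,1]>120)&(h[...,2]>80)).astype(np.uint8),*R[n][1])
    x,y,w,hh=cv2.boundingRect(k);print("knob",x,y,w,hh);K[n]=cv2.minAreaRect(k)[0];print(onz(D[n],*K[n],30.5))
print(tri(D["top"],K["top"],D["side"],K["side"]))
d=D["top"];h=cv2.cvtColor(d["color"],cv2.COLOR_BGR2HSV)
c=big(((h[...,2]>90)&(h[...,2]<215)&(h[...,1]>20)).astype(np.uint8),255,215,395,270);r=cv2.minAreaRect(c);print("box",r)
b=cv2.boxPoints(r);P=np.array([onz(d,u,v,78) for u,v in b]);print(P,P.mean(0),[np.linalg.norm(P[i]-P[i-1]) for i in range(4)])
a=cv2.resize(D["top"]["color"][205:285,140:420],None,fx=2.8,fy=2.8);s=cv2.resize(D["side"]["color"][195:335,190:350],None,fx=4,fy=4)
cv2.imwrite("pics/c1.png",np.vstack([cv2.copyMakeBorder(a,0,0,0,800-a.shape[1],0),cv2.copyMakeBorder(cv2.resize(s,(411,360)),0,0,0,389,0)]))
E
python3 m.py
```

```text
Traceback (most recent call last):
  File "m.py", line 8, in <module>
    g=big((h[...,2]<75).astype(np.uint8),*R[n][0]);r=cv2.minAreaRect(g);b=cv2.boxPoints(r)
  File "h.py", line 13, in big
    c=max(cv2.findContours(k,cv2.RETR_EXTERNAL,cv2.CHAIN_APPROX_NONE)[0],key=cv2.contourArea);return c
ValueError: max() iterable argument is empty
```

Run:
```python
import cv2
a=cv2.imread("pics/top0.png");h=cv2.cvtColor(a,cv2.COLOR_BGR2HSV)
print(h[243,260:412:3].tolist());print(h[218:270:2,325].tolist())
b=cv2.cvtColor(cv2.imread("pics/side0.png"),cv2.COLOR_BGR2HSV);print(b[245,215:265:2].tolist());print(b[316,236:256:2].tolist())
```

```text
[[18, 5, 232], [12, 5, 239], [26, 9, 218], [104, 16, 180], [106, 18, 207], [106, 18, 208], [104, 18, 207], [103, 20, 209], [105, 19, 211], [105, 19, 212], [105, 19, 212], [103, 19, 211], [106, 18, 210], [103, 19, 214], [105, 5, 105], [150, 5, 98], [150, 5, 97], [150, 3, 98], [150, 3, 98], [120, 3, 98], [150, 5, 98], [150, 5, 97], [165, 5, 98], [165, 5, 98], [150, 5, 97], [150, 5, 98], [150, 3, 97], [150, 5, 97], [150, 3, 97], [135, 5, 97], [150, 3, 96], [120, 3, 88], [105, 18, 203], [102, 19, 204], [104, 19, 204], [102, 16, 201], [105, 18, 204], [104, 19, 206], [104, 19, 203], [105, 17, 205], [104, 16, 205], [104, 19, 206], [108, 15, 205], [13, 8, 220], [15, 10, 210], [10, 8, 188], [13, 29, 199], [16, 148, 237], [14, 116, 235], [12, 5, 239], [12, 5, 233]]
[[15, 4, 239], [12, 5, 240], [15, 4, 239], [104, 16, 205], [104, 18, 208], [104, 18, 210], [103, 17, 209], [106, 13, 217], [0, 1, 172], [150, 3, 94], [150, 5, 97], [150, 5, 98], [150, 5, 98], [135, 5, 98], [150, 3, 97], [150, 5, 97], [135, 5, 98], [110, 4, 197], [103, 15, 211], [103, 19, 211], [103, 19, 211], [102, 18, 210], [102, 15, 215], [109, 32, 88], [15, 4, 231], [12, 6, 228]]
[[6, 6, 204], [5, 8, 191], [109, 23, 178], [111, 21, 171], [112, 22, 172], [109, 24, 173], [108, 22, 171], [95, 6, 249], [120, 18, 43], [135, 16, 32], [150, 8, 32], [150, 16, 32], [135, 15, 33], [135, 15, 33], [140, 23, 33], [135, 16, 32], [165, 27, 19], [95, 6, 247], [110, 22, 172], [112, 22, 173], [113, 19, 173], [112, 22, 176], [113, 23, 180], [0, 5, 215], [6, 6, 213]]
[[173, 4, 241], [173, 4, 241], [135, 2, 253], [11, 227, 100], [12, 207, 111], [12, 209, 105], [10, 53, 158], [170, 3, 243], [173, 4, 241], [173, 4, 241]]
```

```bash
sed -i 's/h\[...,2\]<75/h[...,2]<(150 if n=="top" else 75)/; s/h\[...,1\]>120/h[...,1]>100/; s/(h\[...,2\]>90)&(h\[...,2\]<215)&(h\[...,1\]>20)/(h[...,0]>95)\&(h[...,1]>11)/' m.py; python3 m.py
```

```text
top groove px ((327.1636657714844, 242.82383728027344), (54.00925064086914, 17.374265670776367), 1.080924153327942) area 852.0
[[426.5  86.   66. ]
 [474.   84.3  66. ]
 [470.  -63.2  66. ]
 [422.6 -60.7  66. ]] mid [448.2  11.6  66. ]
knob 399 242 6 7
[ 444.1 -199.7   30.5]
side groove px ((238.93446350097656, 244.2786865234375), (35.12786865234375, 17.745004653930664), 84.80557250976562) area 552.5
[[421.4  80.2  78. ]
 [470.3  80.9  78. ]
 [467.  -56.9  78. ]
 [421.7 -57.1  78. ]] mid [445.5  22.2  66. ]
knob 241 309 8 15
[ 441.5 -194.5   30.5]
(array([ 442.5, -198.5,   35.4]), np.float64(2.297584552145635))
box ((328.0749206542969, 244.10519409179688), (118.36357879638672, 41.64875793457031), 0.795723557472229)
[[ 390.9  171.3   78. ]
 [ 503.8  169.2   78. ]
 [ 496.7 -152.6   78. ]
 [ 384.1 -145.6   78. ]] [443.9  10.6  78. ] [np.float64(316.9796963880914), np.float64(112.89741384695773), np.float64(321.8463385848891), np.float64(112.7694092682183)]
```

View pics/c1.png

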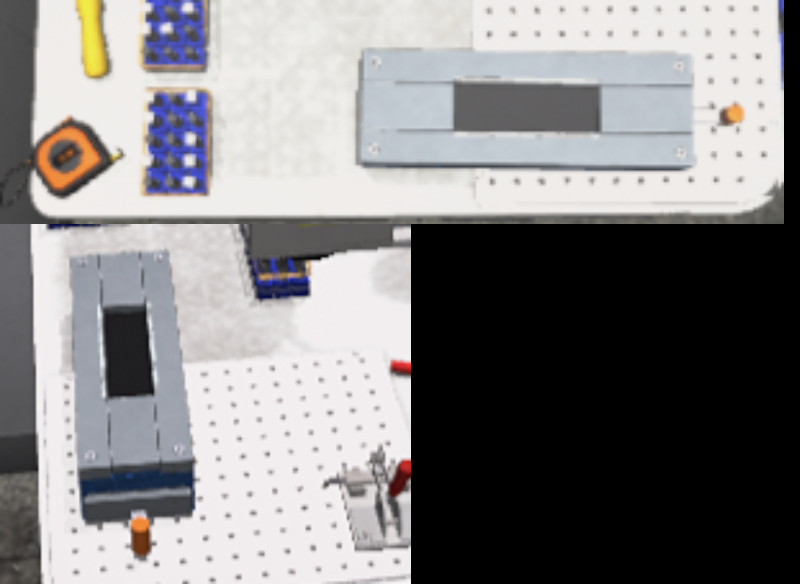

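The box centre is near (446, 11), with its axis within about 0.02 rad of world y. Measured sizes match those given: box 112×320 and groove 47×147. The knob is near (443, −197).

```bash
cat > plan.py <<'E'
# usage: plan.py n x y z [yaw]  rows from the present pose to the goal, yaw shared equally
import sys
from h import *
from scipy.spatial.transform import Rotation as Ro
s=ctrl.read_state();n=int(sys.argv[1]);g=np.array(list(map(float,sys.argv[2:5])));p=s["eef_pos"]
yaw=s["tool_rot"][2];Y=float(sys.argv[5]) if len(sys.argv)>5 else 1.553
dy=(Y-yaw)/n;print(np.round(p,1),np.round(s["tool_rot"],3),"tips",ctrl.tips_ahead)
for i in range(n):
    R=Ro.from_euler("xyz",[np.pi,0,yaw+dy*i]).as_matrix()
    t=R.T@((g-p)/n)/300;print({k:float(round(v,3)) for k,v in zip(("tx","ty","tz","twist"),[*t,-dy/np.pi])})
E
python3 plan.py 12 446 11.5 200
```

```text
[233.6 606.4 242. ] [-3.141 -0.     2.774] tips 11.0
{'tx': -0.114, 'ty': -0.133, 'tz': 0.012, 'twist': 0.032}
{'tx': -0.127, 'ty': -0.121, 'tz': 0.012, 'twist': 0.032}
{'tx': -0.139, 'ty': -0.107, 'tz': 0.012, 'twist': 0.032}
{'tx': -0.149, 'ty': -0.092, 'tz': 0.012, 'twist': 0.032}
{'tx': -0.158, 'ty': -0.077, 'tz': 0.012, 'twist': 0.032}
{'tx': -0.165, 'ty': -0.06, 'tz': 0.012, 'twist': 0.032}
{'tx': -0.17, 'ty': -0.043, 'tz': 0.012, 'twist': 0.032}
{'tx': -0.174, 'ty': -0.026, 'tz': 0.012, 'twist': 0.032}
{'tx': -0.175, 'ty': -0.008, 'tz': 0.012, 'twist': 0.032}
{'tx': -0.175, 'ty': 0.01, 'tz': 0.012, 'twist': 0.032}
{'tx': -0.173, 'ty': 0.027, 'tz': 0.012, 'twist': 0.032}
{'tx': -0.17, 'ty': 0.045, 'tz': 0.012, 'twist': 0.032}
```

Request:
carry_out(moves=[{"tx":-0.114,"ty":-0.133,"tz":0.012,"twist":0.032,"fingers":0},{"tx":-0.127,"ty":-0.121,"tz":0.012,"twist":0.032,"fingers":0},{"tx":-0.139,"ty":-0.107,"tz":0.012,"twist":0.032,"fingers":0},{"tx":-0.149,"ty":-0.092,"tz":0.012,"twist":0.032,"fingers":0}])

```text
clock: 0.8
eef_pos: [305.1, 407.0, 228.0]
tool_rot: [3.141, -0.0, 2.368]
force: [1.3, -0.6, 0.3]
width: 12.3
gripper_force: 0.0
```

```bash
python3 plan.py 9 446 11.5 160
```

```text
[305.1 407.  228. ] [ 3.141 -0.     2.368] tips 11.0
{'tx': -0.14, 'ty': -0.068, 'tz': 0.025, 'twist': 0.029}
{'tx': -0.145, 'ty': -0.055, 'tz': 0.025, 'twist': 0.029}
{'tx': -0.15, 'ty': -0.042, 'tz': 0.025, 'twist': 0.029}
{'tx': -0.153, 'ty': -0.028, 'tz': 0.025, 'twist': 0.029}
{'tx': -0.155, 'ty': -0.014, 'tz': 0.025, 'twist': 0.029}
{'tx': -0.155, 'ty': -0.0, 'tz': 0.025, 'twist': 0.029}
{'tx': -0.155, 'ty': 0.014, 'tz': 0.025, 'twist': 0.029}
{'tx': -0.153, 'ty': 0.028, 'tz': 0.025, 'twist': 0.029}
{'tx': -0.15, 'ty': 0.041, 'tz': 0.025, 'twist': 0.029}
```

Request:
carry_out(moves=[{"tx":-0.14,"ty":-0.068,"tz":0.025,"twist":0.029,"fingers":0},{"tx":-0.145,"ty":-0.055,"tz":0.025,"twist":0.029,"fingers":0},{"tx":-0.15,"ty":-0.042,"tz":0.025,"twist":0.029,"fingers":0},{"tx":-0.153,"ty":-0.028,"tz":0.025,"twist":0.029,"fingers":0},{"tx":-0.155,"ty":-0.014,"tz":0.025,"twist":0.029,"fingers":0},{"tx":-0.155,"ty":0,"tz":0.025,"twist":0.029,"fingers":0},{"tx":-0.155,"ty":0.014,"tz":0.025,"twist":0.029,"fingers":0},{"tx":-0.153,"ty":0.028,"tz":0.025,"twist":0.029,"fingers":0},{"tx":-0.15,"ty":0.041,"tz":0.025,"twist":0.029,"fingers":0},{"fingers":0},{"fingers":0}])

```text
validation failed for argument at $.mo...
```

```bash
python3 plan.py 2 446 11.5 110
python3 - <<'E'
from h import *
d=eyes.get_image("side");e=eyes.get_image("top")
s=ctrl.read_state();p=s["eef_pos"]+[0,0,-11];print(s["force"],s["width"],"tip px",proj(d,p),proj(e,p),s["qpos"])
cv2.imwrite("pics/a1.png",np.vstack([cv2.resize(d["color"][150:335,150:370],(713,600)) ]))
E
```

```text
[305.1 407.  228. ] [ 3.141 -0.     2.368] tips 11.0
{'tx': -0.628, 'ty': -0.308, 'tz': 0.197, 'twist': 0.13}
{'tx': -0.699, 'ty': -0.033, 'tz': 0.197, 'twist': 0.13}
[ 0.52836289 -0.08655975  0.08578109] 0.23238934104352657 tip px (np.float64(182.40219635681837), np.float64(127.39754007037544)) (np.float64(170.1382073717166), np.float64(296.9046342016725)) [-1.08489739  0.4484518   0.15464911  1.93037307 -0.09129541  0.77359437
 -0.08847541]
```

View pics/a1.png

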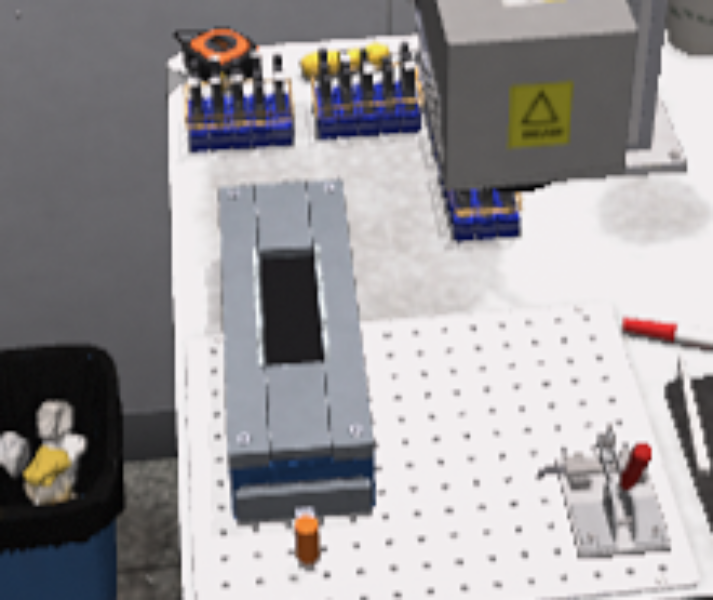

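The picture shows the box unobstructed with the groove at about (292, 305) in the crop; the arm has not arrived because that call was refused. I'll send it again.

Request:
carry_out(moves=[{"tx":-0.14,"ty":-0.068,"tz":0.025,"twist":0.029,"fingers":0},{"tx":-0.145,"ty":-0.055,"tz":0.025,"twist":0.029,"fingers":0},{"tx":-0.15,"ty":-0.042,"tz":0.025,"twist":0.029,"fingers":0},{"tx":-0.153,"ty":-0.028,"tz":0.025,"twist":0.029,"fingers":0},{"tx":-0.155,"ty":-0.014,"tz":0.025,"twist":0.029,"fingers":0},{"tx":-0.155,"ty":0.0,"tz":0.025,"twist":0.029,"fingers":0},{"tx":-0.155,"ty":0.014,"tz":0.025,"twist":0.029,"fingers":0},{"tx":-0.153,"ty":0.028,"tz":0.025,"twist":0.029,"fingers":0},{"tx":-0.15,"ty":0.041,"tz":0.025,"twist":0.029,"fingers":0},{"tx":0.0,"fingers":0}])

```text
validation failed for argument at $.mo...
```

```bash
python3 plan.py 2 446 11.5 110
python3 - <<'E'
from h import *
d=eyes.get_image("side");e=eyes.get_image("top")
s=ctrl.read_state();p=s["eef_pos"]+[0,0,-11];print(s["force"],s["width"],"tip px",proj(d,p),proj(e,p),s["qpos"])
cv2.imwrite("pics/a2.png",np.vstack([cv2.resize(d["color"][150:335,150:370],(713,600)) ]))
E
```

```text
[307.  401.9 227.8] [-3.138  0.004  2.362] tips 11.0
{'tx': -0.622, 'ty': -0.3, 'tz': 0.196, 'twist': 0.129}
{'tx': -0.69, 'ty': -0.031, 'tz': 0.196, 'twist': 0.129}
[0.34997858 0.88325226 0.20274388] 0.039167681209956895 tip px (np.float64(181.78033532466208), np.float64(126.26469207462398)) (np.float64(167.40487364957295), np.float64(297.7416972118257)) [-1.08851103  0.45058532  0.1488112   1.9239089  -0.09292588  0.77285553
 -0.08837578]
```

View pics/a2.png

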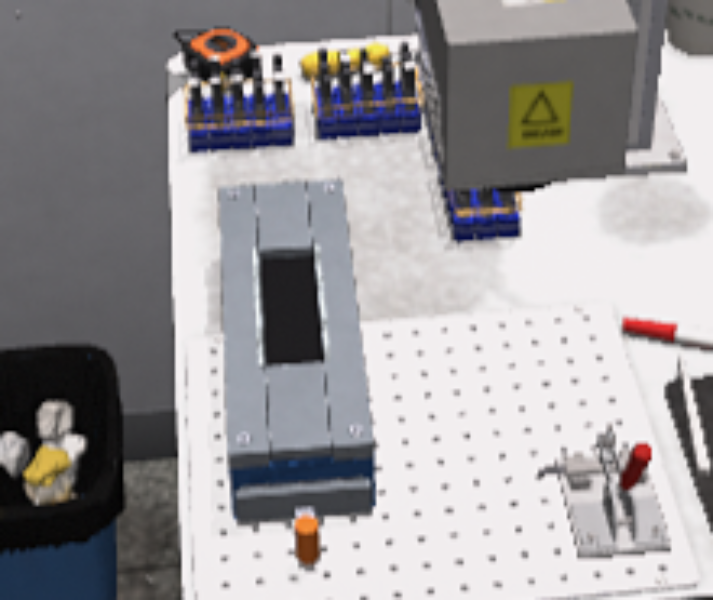

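That image was unchanged because the call was refused again. The refused calls both contained rows with missing keys, so I'll give every key in every row.

Request:
carry_out(moves=[{"tx":-0.14,"ty":-0.066,"tz":0.025,"twist":0.029,"fingers":0},{"tx":-0.145,"ty":-0.055,"tz":0.025,"twist":0.029,"fingers":0},{"tx":-0.15,"ty":-0.042,"tz":0.025,"twist":0.029,"fingers":0},{"tx":-0.153,"ty":-0.028,"tz":0.025,"twist":0.029,"fingers":0},{"tx":-0.155,"ty":-0.014,"tz":0.025,"twist":0.029,"fingers":0},{"tx":-0.155,"ty":0.001,"tz":0.025,"twist":0.029,"fingers":0},{"tx":-0.155,"ty":0.014,"tz":0.025,"twist":0.029,"fingers":0},{"tx":-0.153,"ty":0.028,"tz":0.025,"twist":0.029,"fingers":0}])

```text
clock: 2.0
eef_pos: [433.6, 58.6, 167.7]
tool_rot: [3.14, -0.001, 1.644]
force: [0.7, -0.4, -0.2]
width: -0.4
gripper_force: 0.0
```

```bash
python3 plan.py 2 446.6 47.5 110
```

```text
[433.6  58.6 167.7] [ 3.140e+00 -1.000e-03  1.644e+00] tips 11.0
{'tx': -0.02, 'ty': 0.02, 'tz': 0.096, 'twist': 0.014}
{'tx': -0.019, 'ty': 0.021, 'tz': 0.096, 'twist': 0.014}
```

Request:
carry_out(moves=[{"tx":-0.014,"ty":0.02,"tz":0.096,"twist":0.014,"fingers":0},{"tx":-0.014,"ty":0.021,"tz":0.096,"twist":0.014,"fingers":0},{"tx":0.001,"ty":0.0,"tz":0.001,"twist":0.0,"fingers":0}])

```text
clock: 2.38
eef_pos: [444.6, 51.5, 108.5]
tool_rot: [-3.139, -0.0, 1.557]
force: [0.2, -0.1, 0.2]
width: 0.2
gripper_force: 0.0
```

```bash
python3 plan.py 1 446.6 47.5 90
python3 - <<'E'
from h import *
d=eyes.get_image("side");e=eyes.get_image("top")
s=ctrl.read_state();p=s["eef_pos"]+[0,0,-11];print(s["force"],s["width"],"tip px",proj(d,p),proj(e,p))
cv2.imwrite("pics/a3.png",cv2.resize(d["color"][180:330,170:310],(560,600),interpolation=cv2.INTER_CUBIC))
E
```

```text
[444.6  51.5 108.5] [-3.139 -0.     1.557] tips 11.0
{'tx': -0.013, 'ty': 0.007, 'tz': 0.062, 'twist': 0.001}
[0.0788496  0.38076399 0.01799213] -0.018261673772191435 tip px (np.float64(237.42351191587866), np.float64(227.8194955511853)) (np.float64(313.3485462036268), np.float64(242.85970728292898))
```

View pics/a3.png

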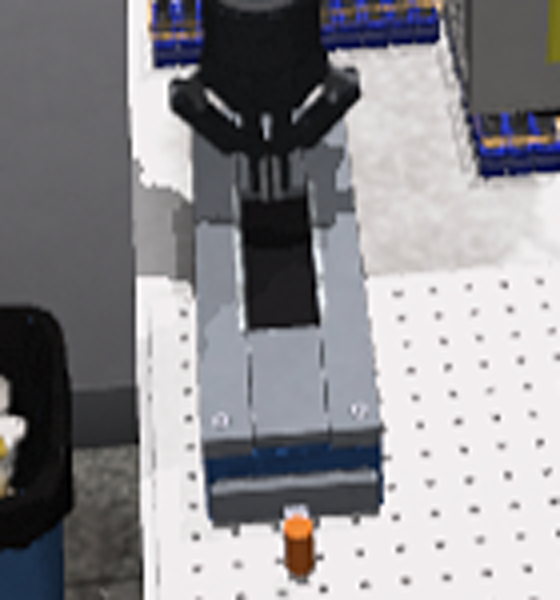

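The closed fingertips at crop (269, 191) are nearly central over the groove, whose midline is at about 275. I'll shift 2 mm in +x and go down at +36 mm.

Request:
carry_out(moves=[{"tx":-0.013,"ty":0.007,"tz":0.05,"twist":0.001,"fingers":0},{"tx":0.0,"ty":0.0,"tz":0.045,"twist":0.0,"fingers":0},{"tx":0.0,"ty":0.0,"tz":0.001,"twist":0.0,"fingers":0}])

```text
clock: 2.85
eef_pos: [445.8, 46.6, 80.3]
tool_rot: [-3.139, 0.0, 1.552]
force: [0.0, -0.5, 0.0]
width: -0.1
gripper_force: 0.0
```

Request:
carry_out(moves=[{"tx":0.0,"ty":0.0,"tz":0.008,"twist":0.0,"fingers":0},{"tx":0.0,"ty":0.0,"tz":0.001,"twist":0.0,"fingers":0}])

```text
clock: 3.1
eef_pos: [446.7, 46.6, 78.5]
tool_rot: [3.141, -0.0, 1.552]
force: [-0.1, 0.1, 0.2]
width: -0.1
gripper_force: 0.0
```

Request:
carry_out(moves=[{"tx":0.0,"ty":0.0,"tz":0.007,"twist":0.0,"fingers":0},{"tx":0.0,"ty":0.0,"tz":0.001,"twist":0.0,"fingers":0}])

```text
clock: 3.35
eef_pos: [446.9, 46.7, 76.2]
tool_rot: [3.141, -0.0, 1.552]
force: [0.5, 0.3, 1.7]
width: -0.1
gripper_force: 0.5
```

Request:
carry_out(moves=[{"tx":0.0,"ty":0.0,"tz":0.003,"twist":0.0,"fingers":0},{"tx":0.0,"ty":0.0,"tz":0.001,"twist":0.0,"fingers":0}])

```text
clock: 3.6
eef_pos: [446.9, 46.7, 74.9]
tool_rot: [3.141, -0.0, 1.552]
force: [0.8, -0.3, 0.6]
width: -0.2
gripper_force: 0.5
```

Request:
carry_out(moves=[{"tx":0.0,"ty":0.0,"tz":0.005,"twist":0.0,"fingers":0},{"tx":0.0,"ty":0.0,"tz":0.001,"twist":0.0,"fingers":0}])

```text
clock: 3.85
eef_pos: [446.8, 46.7, 73.0]
tool_rot: [3.141, -0.0, 1.552]
force: [1.0, 0.8, 1.3]
width: 0.0
gripper_force: 0.6
```

The floor has sunk 4 mm under about 1 N, so this is the flap. I'll press on in small steps.

Request:
carry_out(moves=[{"tx":0.0,"ty":0.0,"tz":0.006,"twist":0.0,"fingers":0},{"tx":0.0,"ty":0.0,"tz":0.006,"twist":0.0,"fingers":0},{"tx":0.0,"ty":0.0,"tz":0.002,"twist":0.0,"fingers":0}])

```text
clock: 4.22
eef_pos: [446.8, 46.6, 69.0]
tool_rot: [3.141, -0.0, 1.552]
force: [0.8, -0.4, 7.9]
width: 0.0
gripper_force: 3.3
```

Request:
carry_out(moves=[{"tx":0.0,"ty":0.0,"tz":0.005,"twist":0.0,"fingers":0},{"tx":0.0,"ty":0.0,"tz":0.001,"twist":0.0,"fingers":0}])

```text
clock: 4.47
eef_pos: [446.8, 46.7, 67.4]
tool_rot: [3.141, -0.0, 1.552]
force: [-0.8, 0.2, 8.0]
width: -0.0
gripper_force: 4.1
```

Request:
carry_out(moves=[{"tx":0.0,"ty":0.0,"tz":0.005,"twist":0.0,"fingers":0},{"tx":0.0,"ty":0.0,"tz":0.001,"twist":0.0,"fingers":0}])

```text
clock: 4.72
eef_pos: [446.8, 46.7, 65.7]
tool_rot: [3.141, -0.0, 1.552]
force: [-1.0, 0.8, 10.7]
width: -0.3
gripper_force: 4.8
```

Request:
carry_out(moves=[{"tx":0.0,"ty":0.0,"tz":0.004,"twist":0.0,"fingers":0},{"tx":0.0,"ty":0.0,"tz":0.001,"twist":0.0,"fingers":0}])

```text
clock: 4.97
eef_pos: [446.8, 46.7, 64.3]
tool_rot: [3.141, -0.0, 1.552]
force: [-0.2, 0.2, 9.1]
width: 0.1
gripper_force: 5.1
```

```bash
cat > k.py <<'E'
from h import *
K={};D={}
for n,(x0,y0,x1,y1) in {"top":(385,225,450,265),"side":(225,295,275,375)}.items():
    d=D[n]=eyes.get_image(n);h=cv2.cvtColor(d["color"],cv2.COLOR_BGR2HSV)
    k=big(((h[...,0]<20)&(h[...,1]>100)&(h[...,2]>80)).astype(np.uint8),x0,y0,x1,y1)
    print(n,cv2.boundingRect(k));K[n]=cv2.minAreaRect(k)[0];print(onz(d,*K[n],30.5 if n=="side" else 45).round(1))
print(tri(D["top"],K["top"],D["side"],K["side"]))
E
python3 k.py
```

```text
top (407, 243, 7, 6)
[ 441.2 -219.4   45. ]
side (242, 320, 7, 15)
[ 440.3 -227.6   30.5]
(array([ 441.65052908, -224.45420384,   26.74015946]), np.float64(2.532796328400653))
```

The drawer has sprung out about 33 mm. I'll lift, open the fingers and move over the knob.

Request:
carry_out(moves=[{"tx":0.0,"ty":0.0,"tz":-0.1,"twist":0.0,"fingers":0},{"tx":0.0,"ty":0.0,"tz":-0.15,"twist":0.0,"fingers":0},{"tx":-0.15,"ty":0.0,"tz":0.0,"twist":0.0,"fingers":0.9},{"tx":-0.15,"ty":0.0,"tz":0.0,"twist":0.0,"fingers":0.9},{"tx":-0.15,"ty":0.0,"tz":0.0,"twist":0.0,"fingers":0.9},{"tx":-0.15,"ty":0.0,"tz":0.0,"twist":0.0,"fingers":0.9}])

```text
clock: 5.82
eef_pos: [442.4, -134.5, 138.5]
tool_rot: [-3.14, -0.0, 1.552]
force: [1.2, 0.0, 0.0]
width: 72.1
gripper_force: 0.0
```

```bash
python3 k.py
```

```text
Traceback (most recent call last):
  File "k.py", line 5, in <module>
    k=big(((h[...,0]<20)&(h[...,1]>100)&(h[...,2]>80)).astype(np.uint8),x0,y0,x1,y1)
  File "h.py", line 13, in big
    c=max(cv2.findContours(k,cv2.RETR_EXTERNAL,cv2.CHAIN_APPROX_NONE)[0],key=cv2.contourArea);return c
ValueError: max() iterable argument is empty
```

```bash
cat > k2.py <<'E'
from h import *
d=eyes.get_image("side");h=cv2.cvtColor(d["color"],cv2.COLOR_BGR2HSV)
k=big(((h[...,0]<20)&(h[...,1]>100)&(h[...,2]>50)).astype(np.uint8),220,295,280,400)
print(cv2.boundingRect(k),onz(d,*cv2.minAreaRect(k)[0],30.5).round(1),ctrl.read_state()["eef_pos"].round(1))
cv2.imwrite("pics/a_now.png",cv2.resize(d["color"][230:390,170:330],(600,600),interpolation=cv2.INTER_CUBIC))
E
python3 k2.py
```

```text
(242, 321, 7, 15) [ 440.  -230.6   30.5] [ 442.3 -139.   138.9]
```

View pics/a_now.png

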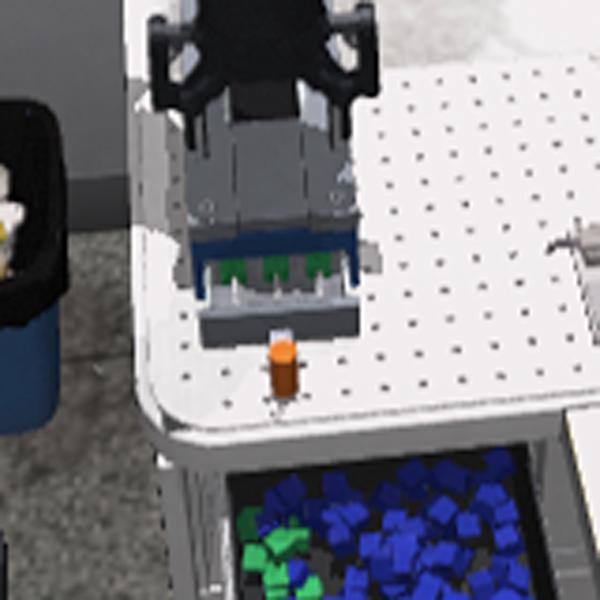

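The drawer is partly out and the knob is at crop (284, 369), world about (441, −232). The gripper is open above the box end.

Request:
carry_out(moves=[{"tx":-0.155,"ty":-0.002,"tz":0.0,"twist":0.0,"fingers":0.8},{"tx":-0.155,"ty":-0.002,"tz":0.0,"twist":0.0,"fingers":0.8},{"tx":0.0,"ty":0.0,"tz":0.12,"twist":0.0,"fingers":0.8},{"tx":0.0,"ty":0.0,"tz":0.12,"twist":0.0,"fingers":0.8},{"tx":0.0,"ty":0.0,"tz":0.03,"twist":0.0,"fingers":0.8},{"tx":0.0,"ty":0.0,"tz":0.001,"twist":0.0,"fingers":0.8}])

```text
clock: 6.68
eef_pos: [439.9, -225.7, 57.3]
tool_rot: [-3.14, -0.001, 1.552]
force: [0.2, -0.6, 0.4]
width: 68.5
gripper_force: 0.0
```

Request:
carry_out(moves=[{"tx":-0.022,"ty":0.005,"tz":0.05,"twist":0.0,"fingers":0.8},{"tx":0.0,"ty":0.0,"tz":0.037,"twist":0.0,"fingers":0.8},{"tx":0.0,"ty":0.0,"tz":0.001,"twist":0.0,"fingers":0.8}])

```text
clock: 7.05
eef_pos: [441.1, -232.7, 30.4]
tool_rot: [-3.14, -0.001, 1.551]
force: [0.4, -0.2, 0.1]
width: 68.5
gripper_force: 0.0
```

```bash
python3 k2.py
```

```text
(242, 321, 8, 15) [ 441.2 -230.7   30.5] [ 441.3 -232.8   30.7]
```

View pics/a_now.png

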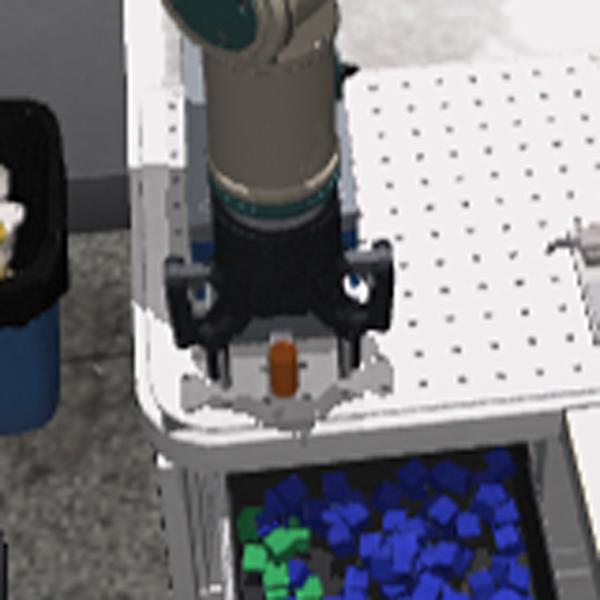

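The fingers at crop x ≈ 218 and 348 straddle the knob at 284 symmetrically. Closing.

Request:
carry_out(moves=[{"tx":0.0,"ty":0.0,"tz":0.0,"twist":0.0,"fingers":0.0},{"tx":0.0,"ty":0.0,"tz":0.0,"twist":0.0,"fingers":0.0},{"tx":0.0,"ty":0.0,"tz":0.0,"twist":0.0,"fingers":0.0},{"tx":0.0,"ty":0.0,"tz":0.0,"twist":0.0,"fingers":0.0},{"tx":0.0,"ty":0.0,"tz":0.0,"twist":0.0,"fingers":0.0},{"tx":0.0,"ty":0.0,"tz":0.0,"twist":0.0,"fingers":0.0}])

```text
clock: 7.85
eef_pos: [440.6, -232.8, 31.5]
tool_rot: [-3.14, -0.001, 1.551]
force: [-3.0, -0.3, 4.8]
width: 16.0
gripper_force: 58.4
```

Request:
carry_out(moves=[{"tx":-0.02,"ty":0.0,"tz":0.0,"twist":0.0,"fingers":0.0},{"tx":-0.03,"ty":0.0,"tz":0.0,"twist":0.0,"fingers":0.0},{"tx":-0.03,"ty":0.0,"tz":0.0,"twist":0.0,"fingers":0.0},{"tx":-0.03,"ty":0.0,"tz":0.0,"twist":0.0,"fingers":0.0},{"tx":-0.03,"ty":0.0,"tz":0.0,"twist":0.0,"fingers":0.0},{"tx":-0.02,"ty":0.0,"tz":0.0,"twist":0.0,"fingers":0.0},{"tx":0.0,"ty":0.0,"tz":0.0,"twist":0.0,"fingers":0.0}])

```text
clock: 8.72
eef_pos: [439.6, -281.7, 31.5]
tool_rot: [-3.141, 0.0, 1.551]
force: [-3.7, -1.5, 5.6]
width: 16.4
gripper_force: 58.6
```

Request:
carry_out(moves=[{"tx":-0.01,"ty":0.0,"tz":0.0,"twist":0.0,"fingers":0.0},{"tx":-0.01,"ty":0.0,"tz":0.0,"twist":0.0,"fingers":0.0},{"tx":0.0,"ty":0.0,"tz":0.0,"twist":0.0,"fingers":0.0}])

```text
clock: 9.1
eef_pos: [439.5, -286.8, 31.5]
tool_rot: [-3.14, -0.001, 1.551]
force: [-3.6, 0.1, 6.5]
width: 16.3
gripper_force: 58.7
```

Continue in small steps until the stop is felt.

Request:
carry_out(moves=[{"tx":-0.01,"ty":0.0,"tz":0.0,"twist":0.0,"fingers":0.0},{"tx":-0.005,"ty":0.0,"tz":0.0,"twist":0.0,"fingers":0.0},{"tx":0.0,"ty":0.0,"tz":0.0,"twist":0.0,"fingers":0.0}])

```text
clock: 9.48
eef_pos: [439.4, -291.1, 31.5]
tool_rot: [-3.14, -0.001, 1.551]
force: [-2.8, -0.1, 7.6]
width: 16.3
gripper_force: 58.7
```

Request:
carry_out(moves=[{"tx":-0.01,"ty":0.0,"tz":0.0,"twist":0.0,"fingers":0.0},{"tx":0.0,"ty":0.0,"tz":0.0,"twist":0.0,"fingers":0.0}])

```text
clock: 9.72
eef_pos: [439.4, -291.6, 31.5]
tool_rot: [-3.139, -0.005, 1.553]
force: [-2.9, 5.4, 9.6]
width: 16.4
gripper_force: 59.0
```

The stop is reached: motion has ended and the pull force has risen. Ease off slightly, open, and lift away.

Request:
carry_out(moves=[{"tx":0.007,"ty":0.0,"tz":0.0,"twist":0.0,"fingers":0.0},{"tx":0.0,"ty":0.0,"tz":0.0,"twist":0.0,"fingers":0.8},{"tx":0.0,"ty":0.0,"tz":0.0,"twist":0.0,"fingers":0.8},{"tx":0.0,"ty":0.0,"tz":0.0,"twist":0.0,"fingers":0.8},{"tx":0.0,"ty":0.0,"tz":0.0,"twist":0.0,"fingers":0.8},{"tx":0.0,"ty":0.0,"tz":0.0,"twist":0.0,"fingers":0.8},{"tx":0.0,"ty":0.0,"tz":-0.05,"twist":0.0,"fingers":0.8},{"tx":0.0,"ty":0.0,"tz":-0.12,"twist":0.0,"fingers":0.8},{"tx":0.0,"ty":0.0,"tz":-0.15,"twist":0.0,"fingers":0.8},{"tx":0.0,"ty":0.0,"tz":-0.1,"twist":0.0,"fingers":0.8},{"tx":0.0,"ty":0.0,"tz":0.0,"twist":0.0,"fingers":0.8}])

```text
clock: 11.1
eef_pos: [441.9, -293.3, 160.2]
tool_rot: [3.136, 0.003, 1.552]
force: [-0.3, -0.7, 0.5]
width: 68.3
gripper_force: 0.0
```

```bash
python3 k2.py
```

```text
(243, 342, 8, 15) [ 438.6 -290.1   30.5] [ 441.1 -292.5  158.7]
```

View pics/a_now.png

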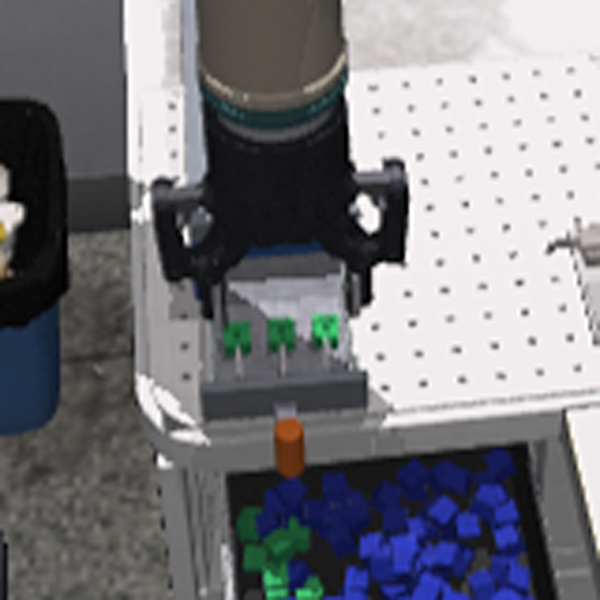

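The drawer is fully open, with the knob at crop (289, 447). It has travelled about 95 mm and the gripper is clear.

```bash
python3 -c "
from cell import job;print(job.finish_job())"
```

```text
the job is handed in; nothing more can be done
None
```

The catch was found by feel about 36 mm to +y of the groove's middle and released at about 11 N, the drawer was pulled about 95 mm to its stop and let go, and the job is handed in; no verdict was returned, and I did not measure the tube bundle or tape measure again afterwards.

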